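# Nudge the laser-cut panel onto the jig's locating pins

### The job

The plywood panel lies crooked on the assembly jig, propped up on the tips of the two locating pins. Nudge it along with your fingertips, without picking it up, until both of its round holes drop over the two pins and it lies flat on the jig. Leave the glue bottle, the screwdriver and the little spool where they are.

Things in the scene. Friction and masses are not known exactly. Their poses are not given: they have to be found in the camera images.
- jig: Dark steel jig base, 300 (x) x 200 (y) x 12 mm, fixed. Origin: centre of its underside. Two pins stand on it at x +55, y +-35 mm, at first hidden under the panel. Four flat white corner marks (L shapes of 3 mm lines, just outside the panel's corners) show where the panel must come to lie: its centre at x +20, y 0 mm, its axes along the jig's.
- panel: Loose plywood panel, 180 (x) x 110 (y) x 6 mm, 0.1 to 0.25 kg; 10 mm holes at x +35, y +-35 mm; window 50 x 60 mm centred at x -35. Origin: centre of its underside. At first its -x edge lies on the jig, its +x part on the pin tips, 20 to 36 mm short of its seat along the jig's x, up to 12 mm to one side, turned up to 0.13 rad. It slides if its edges are pushed with 0.3 to 2 N.
- pin0 (a point): Foot of the pin at jig y +35 mm, on the jig's top face, 12 mm above the table. Steel pin, 8 mm thick for 5 mm, then a cone up to a 3 mm wide tip, 10 mm tall in all. Takes hole0.
- pin1 (a point): Foot of the like pin at jig y -35 mm. Takes hole1.
- hole0 (a point): Centre of the panel's hole at y = +35 mm, at the panel's underside.
- hole1 (a point): Centre of the panel's hole at y = -35 mm, at the panel's underside.
- glue: White glue bottle with a red cap, 52 mm diameter, 120 mm tall, standing beyond the jig's +x end. Origin: centre of its underside. Leave alone.
- screwdriver: Screwdriver lying on the table beside the jig's +y side. Leave alone.
- spool: Small grey spool, 60 mm diameter, 36 mm tall, standing on the table beside the jig's -y side. Origin: centre of its underside. Leave alone.

How it is judged:
At the end, for the whole second after the job is handed in: Both holes are over their pins (each hole within 3 mm of its pin's axis), the panel lies flat on the jig (underside within 2 mm of the base at the holes, tilt under 0.02 rad) and is at rest (horizontal distance between hole0 and pin0 below 0.003 m and horizontal distance between hole1 and pin1 below 0.003 m and z of each of hole0, hole1 in the frame of jig below 0.014 m and angle between panel's own z axis and vertical below 0.02 rad and linear speed of panel below 0.01 m/s); the robot touches nothing.
It fails at once if the panel is lifted (its centre rises more than 20 mm above the jig's top face) (z of panel in the frame of jig above 0.032 m).
It fails at once if the panel is tipped by more than 0.3 rad (angle between panel's own z axis and vertical above 0.3 rad).
It fails at once if the glue bottle is moved by more than 20 mm (distance of glue from where it was at the start of the episode above 0.02 m).
It fails at once if the screwdriver is moved by more than 20 mm (distance of screwdriver from where it was at the start of the episode above 0.02 m).
It fails at once if the spool is moved by more than 20 mm (distance of spool from where it was at the start of the episode above 0.02 m).
It also fails if it takes over 51 s, if anything falls off the work surface, if the arm or the gripper's body presses on something with over 40 N, if the wrist force passes 120 N, or if a joint passes its speed limit or range.

### The arm

A 6-joint arm with a two-finger parallel gripper is mounted at the origin on the work surface. World frame = base frame: x ahead of the robot, y to its left, z up, the work surface at z = 0. Lengths are in m, angles in rad, forces in N, time in s.
With the tool pointing down it reaches from about 0.35 to 0.8 m from the base axis. Payload 7.3 kg.
Tool frame: the origin (TCP) lies at the very end of the fingers, on their centre line; the grasp point (between the pads) lies ctrl.tcp_to_grasp behind it (ctrl.tcp_to_grasp is the distance from the TCP to the grasp point, in m); z points along the fingers, y is the line along which they close (so a half turn about z gives the same grasp; the last joint's range is limited). The gripper opens to 85 mm and grips with 20 to 120 N. Pads are 22 mm wide; open, the fingers measure 114 mm over their backs; the gripper's body (76 mm by 85 mm) begins 54 mm behind the grasp point. The pads swing forward as they close: fully open they stand 13 mm farther back than shut.
Start: joints at [-1.315, 0.342, 1.524, -0, 1.275, -0.146], TCP at [0.205, -0.483, 0.231] pointing down, gripper open.
Joint ranges: [-2.53, 2.53], [-0.77, 2.02], [0.04, 2.7], [-1, 4.14], [0.28, 2.66], [-3.11, 3.11]. Speed limits (rad/s): [2.57, 2.57, 3.14, 3.14, 3.14, 3.14].

### API

Orientations are given as [roll, pitch, yaw] about the fixed x, y, z axes, in that order (R = Rz(yaw) Ry(pitch) Rx(roll)).
In Python, from rig import read_state, grab_frame, hand_in, ctrl gives the robot as it stands. The module is installed in compiled form; this text tells all that it offers.
- The arm moves only by the tool drive_tool, never from a script. Its argument "plan" is a list of rows, each a list of 6 numbers: the shift along the tool's x, y, z in mm, then the turn, a rotation vector about the tool's x, y, z in rad. In form: [[dx, dy, dz, rx, ry, rz], ...]. A call has exactly 5 rows; each row is the pose to reach, as a shift and turn from the pose commanded when the call began, along the tool's axes at that moment; what a row does not reach only later rows make up. A row lasts 1/10 s, in which the tool goes at most 50 mm and 8.59 degrees, less where a joint would pass 70% of its speed; a pose out of reach is approached as far as the arm can. A call with a gripper value outside its range is refused whole. "hand" is the finger opening in mm, from 0 to 85.4, set as the call begins (left out, the last holds). The fingers move at their own pace and stop on an object; "force" is the grip in N (left out, the last holds). Time passes only in rows, so rows that repeat a pose let the fingers close, or fill a call up. It gives the time, the measured TCP pose, the force, the opening and the grip force at its end, in the units of the state.
- read_state(): the state, without advancing time (a new reading comes with each control period).
- grab_frame(name): name is "scene" or "top" or "wrist"; returns a dict with "frame" (384x512x3 uint8, red, green, blue), "K" (3x3 intrinsics, pixels), "view" (4x4, takes a point from world to camera coordinates). Camera axes: x right, y down, z forward; pixel columns grow to the right and rows downward; lengths in m; the calibration is good to about 2 mm. A picture is of the moment at which its call begins. There is no depth.
- hand_in(): hands the job in; it is judged then, once.
The state is a dict: "time_s": time; "joints": joint angles; "joint_velocities": joint speeds; "effort": joint torques, N m; "eef_pos": TCP position; "eef_rot": TCP orientation; "ft_force": force on the tool from outside, world axes, zero at the start; "wrist_torque": the same for the moment, N m; "width": finger opening in m; "grip_force": force on a finger pad.
Only numpy, scipy, OpenCV 4.12 (cv2) and the standard library are available. Lean on these libraries where they do the work, as an engineer would, in place of code of your own. Each camera call takes 0.05 s, during which the arm holds its last target. There are 200 camera calls.

## Working session

There is one attempt and no reset: what is moved stays moved. The work goes in short steps, Python scripts to look and compute and a tool call to move; the robot and the scene stay as the last step left them, time stands still between calls to the robot, and variables do not carry over. Pictures are saved under pics/ and viewed, at most 10 in all, crops included, and the job is handed in when it is done.

Besides the shell and the picture viewer there is one more tool, called after "Request:" in YAML: its name, and indented under it one key for each argument. drive_tool: Moves the arm, as the interface text tells. Its arguments: {"type":"object","properties":{"plan":{"type":"array","items":{"type":"array","items":{"type":"number"}}},"hand":{"type":"number"},"force":{"type":"number"}},"required":["plan"]}

```bash
mkdir -p pics
cat > h.py <<'E'
import numpy as np, cv2
from rig import *
def snap(n,f):
    d=grab_frame(n); np.savez('pics/'+f+'.npz',**d); cv2.imwrite('pics/'+f+'.png',d['frame'][:,:,::-1]); return d
def crop(f,x,y,w,h,s):
    im=cv2.imread('pics/'+f+'.png')[y:y+h,x:x+w]; cv2.imwrite('pics/'+f+'_c.png',cv2.resize(im,None,fx=s,fy=s,interpolation=cv2.INTER_CUBIC))
def ray(f,px,z):
    d=np.load('pics/'+f+'.npz'); K,V=d['K'],d['view']; out=[]
    z=np.broadcast_to(z,len(px))
    C=-V[:3,:3].T@V[:3,3]
    for (u,v),zz in zip(px,z):
        r=V[:3,:3].T@np.linalg.solve(K,[u,v,1]); out.append(C+r*(zz-C[2])/r[2])
    return np.array(out)
def proj(f,P):
    d=np.load('pics/'+f+'.npz'); P=np.atleast_2d(P); c=d['view'][:3,:3]@P.T+d['view'][:3,3:]; q=d['K']@c; return (q[:2]/q[2]).T
E
python3 - <<'E'
from h import *
a=snap('top','t0'); b=snap('scene','s0')
for n in('t0','s0'):
    d=np.load(f'pics/{n}.npz');V=d['view'];print(d['K'][0],-V[:3,:3].T@V[:3,3],V[2,:3])
cv2.imwrite('pics/both.png',cv2.resize(np.hstack([a['frame'],b['frame']])[:,:,::-1],(800,300)))
s=read_state();print(s['eef_pos'],s['eef_rot'],s['ft_force'],s['width'],ctrl.tcp_to_grasp)
im=cv2.imread('pics/t0.png');cv2.imwrite('pics/t0b.png',cv2.resize(im,(800,600)))
E
```

```text
[468.02136169   0.         256.13580631] [0.52404448 0.09600826 0.81606755] [ 0.07168899  0.03290757 -0.99688404]
[354.81744404   0.         265.31110989] [0.80490357 0.44498595 0.574413  ] [-0.35745672 -0.48696551 -0.79692489]
[ 0.20525302 -0.48284229  0.23071326] [-3.14028361e+00 -2.20274745e-04  4.01774229e-01] [-0.15873388  0.32242759 -0.53849364] 0.08576251064218078 0.0187
```

View pics/t0b.png

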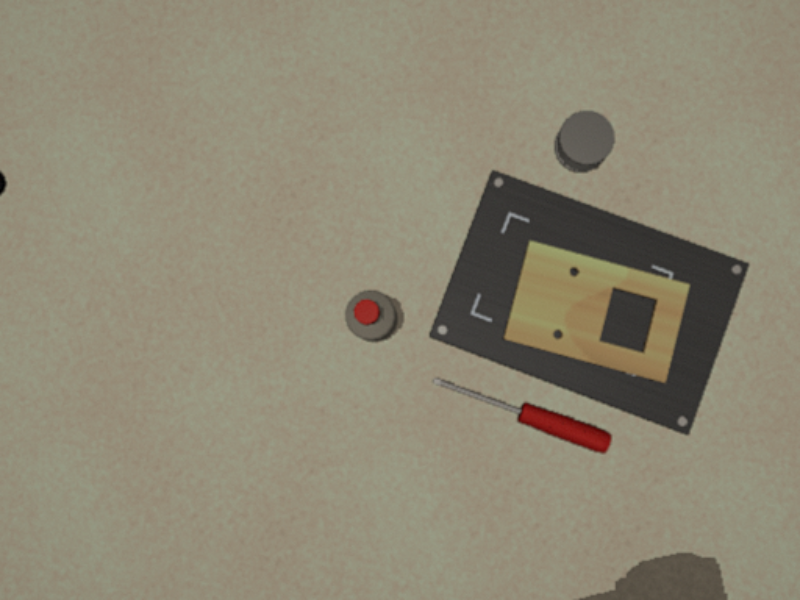

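The top picture shows the jig (corners at about (495,172), (748,263), (688,433) and (431,336)) with the panel on it. The glue bottle at (370,315) lies beyond its +x end, the spool is at (585,140) and the screwdriver at (560,425). I'll enlarge the jig.

```bash
python3 -c "
from h import *
crop('t0',270,105,215,180,3.3)"
```

```text
(no output)
```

View pics/t0_c.png

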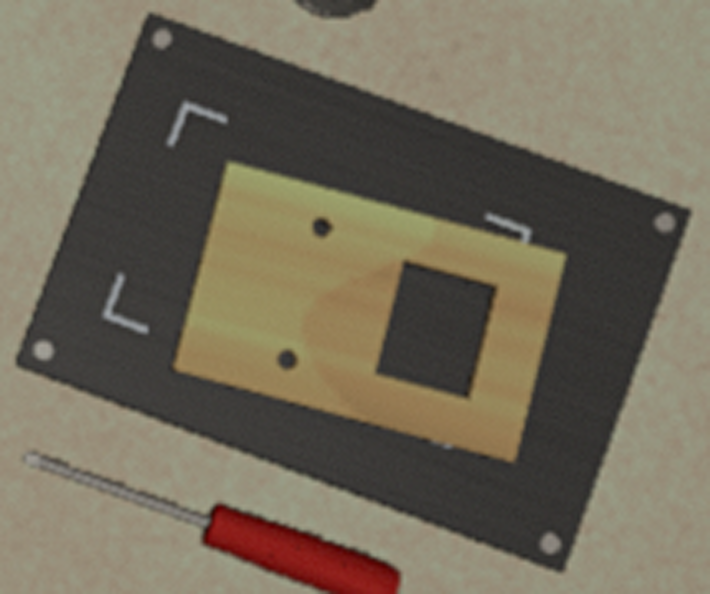

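The crop shows jig corners at (150,14), (691,211), (562,571), (17,364), and panel corners at (228,162), (567,254), (516,462), (175,371). The holes are at (321,228) and (288,359). The white marks' outer corners are at (184,103) and (105,316). Next I fit poses to these.

```bash
cat >> h.py <<'E'
def fit2(A,B): # B = R A + t
    a=A-A.mean(0); b=B-B.mean(0); th=np.arctan2((a[:,0]*b[:,1]-a[:,1]*b[:,0]).sum(),(a*b).sum())
    R=np.array([[np.cos(th),-np.sin(th)],[np.sin(th),np.cos(th)]]); t=B.mean(0)-R@A.mean(0)
    return th,R,t,np.linalg.norm(A@R.T+t-B,axis=1)
E
python3 - <<'E'
from h import *
np.set_printoptions(precision=4,suppress=True)
c=lambda L:np.array(L)/3.3+[270,105]
J=np.array([[150,-100],[-150,-100],[-150,100],[150,100]])/1e3
wj=ray('t0',c([(150,14),(691,211),(562,571),(17,364)]),.012)[:,:2]
th,R,t,e=fit2(J,wj);print('jig',th,t,e*1e3)
m=ray('t0',c([(184,103),(105,316)]),.012)[:,:2];print('marks in jig mm',(m-t)@R*1e3)
P=np.array([[90,-55],[-90,-55],[-90,55],[90,55],[35,-35],[35,35]])/1e3
z=.018+.010*(P[:,0]+.09)/.153
wp=ray('t0',c([(228,162),(567,254),(516,462),(175,371),(321,228),(288,359)]),z)[:,:2]
tp,Rp,tt,e=fit2(P,wp);print('panel',tp,tt,e*1e3)
print('panel in jig mm',(tt-t)@R*1e3,'dth',tp-th)
H=(np.array([[.035,.035],[.035,-.035]])@Rp.T+tt-t)@R*1e3;print('holes in jig',H)
for n,pt,zz in(('glue',(367/1.5625,311/1.5625),.12),('spool',(586/1.5625,138/1.5625),.036)):
    w=ray('t0',[pt],zz)[0];print(n,w,(w[:2]-t)@R*1e3)
E
```

```text
jig 1.2280491825285356 [ 0.5962 -0.0839] [2.0668 1.6416 2.1986 1.8532]
marks in jig mm [[115.2041 -60.3764]
 [114.6023  59.2394]]
panel 1.3325517711311439 [ 0.5831 -0.0908] [0.1422 0.386  0.1222 0.5157 0.5339 0.6677]
panel in jig mm [-10.9252  10.0263] dth 0.1045025886026083
holes in jig [[ 20.2329  48.4863]
 [ 27.5348 -21.1318]]
glue [0.5721 0.1507 0.12  ] [212.8473 101.5374]
spool [ 0.7699 -0.0748  0.036 ] [  66.9488 -160.5184]
```

Request:
drive_tool:
  plan:
    - [43,-12,0,0,0,-0.093]
    - [86,-23,0,0,0,-0.186]
    - [129,-35,0,0,0,-0.28]
    - [172,-47,0,0,0,-0.373]
    - [215,-58,0,0,0,-0.466]
  hand: 60

```text
time_s: 0.6
eef_pos: [0.3815, -0.3442, 0.2311]
eef_rot: [-3.141, -0.0, 0.871]
ft_force: [0.8, -0.3, -0.8]
width: 0.0599
grip_force: 0.0
```

```bash
cat >> h.py <<'E'
from scipy.spatial.transform import Rotation as Ro
def togo(x,y,z,yaw):
    s=read_state(); R=Ro.from_euler('xyz',s['eef_rot']); T=Ro.from_euler('xyz',[np.pi,0,yaw])
    d=R.inv().apply(np.array([x,y,z])-s['eef_pos'])*1e3; r=(R.inv()*T).as_rotvec()
    print('t',round(s['time_s'],2),'pos',s['eef_pos'].round(4),'rot',np.round(s['eef_rot'],3),'F',np.round(s['ft_force'],1),'w',round(s['width'],4)); print('togo',d.round(1),r.round(3))
E
python3 -c "
from h import *
togo(.5548,-.2075,.08,1.3326)"
```

```text
t 0.6 pos [ 0.3815 -0.3442  0.2311] rot [-3.141 -0.     0.871] F [ 0.8 -0.3 -0.8] w 0.0599
togo [216.2  44.6 151.1] [-0.001 -0.    -0.461]
```

Request:
drive_tool:
  plan:
    - [43,9,10,0,0,-0.092]
    - [86,18,20,0,0,-0.184]
    - [130,27,40,0,0,-0.277]
    - [173,36,60,0,0,-0.369]
    - [216,45,80,0,0,-0.461]

```text
time_s: 1.1
eef_pos: [0.5556, -0.2086, 0.1502]
eef_rot: [-3.141, 0.0, 1.333]
ft_force: [-0.2, -0.4, -0.5]
width: 0.0596
grip_force: 0.0
```

Run:
```python
from h import *
togo(.5548,-.2075,.03,1.3326)
d=snap('wrist','w0'); V=d['view'];print(-V[:3,:3].T@V[:3,3],V[2,:3])
snap('top','t1')
np.set_printoptions(precision=1,suppress=True)
print(proj('w0',[[.5619,-.1783,.018],[.5548,-.2075,.012]]))
```

```text
t 1.1 pos [ 0.5556 -0.2086  0.1502] rot [-3.141  0.     1.333] F [-0.2 -0.4 -0.5] w 0.0596
togo [  0.9  -1.  120.2] [-0.  0.  0.]
[ 0.57402098 -0.13320361  0.29328131] [-0.0720628  -0.29685032 -0.95220105]
[[253.8 148.3]
 [253.9 176.1]]
```

View pics/w0.png

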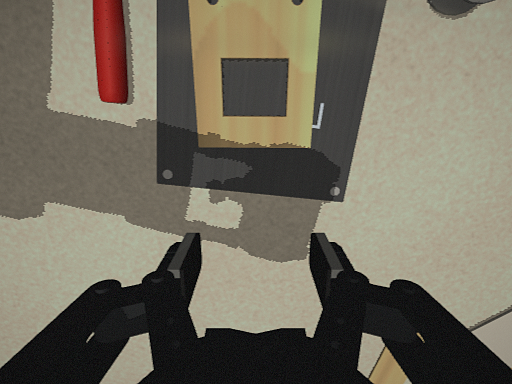

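The wrist view shows the panel's -x edge at row 147, columns 198 to 312. That matches the prediction of (254,148), and the edge is parallel to the finger line. Next I descend.

Request:
drive_tool:
  plan:
    - [0,0,40,0,0,0]
    - [0,0,80,0,0,0]
    - [0,0,110,0,0,0]
    - [0,0,122,0,0,0]
    - [0,0,126,0,0,0]

```text
time_s: 1.7
eef_pos: [0.5538, -0.2101, 0.0243]
eef_rot: [-3.139, -0.0, 1.328]
ft_force: [0.0, 1.2, 0.5]
width: 0.0601
grip_force: 0.0
```

Request:
drive_tool:
  plan:
    - [0,0,2,0,0,0]
    - [0,0,4,0,0,0]
    - [0,0,6,0,0,0]
    - [0,0,7,0,0,0]
    - [0,0,7,0,0,0]

```text
time_s: 2.2
eef_pos: [0.5547, -0.2101, 0.0187]
eef_rot: [3.141, 0.0, 1.329]
ft_force: [-0.0, -0.3, 0.2]
width: 0.06
grip_force: 0.0
```

Request:
drive_tool:
  plan:
    - [0,0,1,0,0,0]
    - [0,0,2,0,0,0]
    - [0,0,3,0,0,0]
    - [0,0,4,0,0,0]
    - [0,0,4,0,0,0]

```text
time_s: 2.7
eef_pos: [0.5544, -0.21, 0.0141]
eef_rot: [-3.141, -0.0, 1.329]
ft_force: [-0.3, -0.8, -0.5]
width: 0.0601
grip_force: 0.0
```

Run:
```python
from h import *
togo(.5548,-.2075,.012,1.3326)
```

```text
t 2.7 pos [ 0.5544 -0.21    0.0141] rot [-3.141 -0.     1.329] F [-0.3 -0.8 -0.5] w 0.0601
togo [ 2.5 -0.2  2.1] [-0.    -0.    -0.004]
```

Request:
drive_tool:
  plan:
    - [0,0,1,0,0,0]
    - [0,0,2,0,0,0]
    - [0,0,3,0,0,0]
    - [0,0,3,0,0,0]
    - [0,0,3,0,0,0]

```text
time_s: 3.2
eef_pos: [0.5545, -0.2101, 0.0113]
eef_rot: [-3.142, 0.0, 1.329]
ft_force: [0.4, 0.8, -0.3]
width: 0.06
grip_force: 0.0
```

Request:
drive_tool:
  plan:
    - [0,0,1,0,0,0]
    - [0,0,2,0,0,0]
    - [0,0,2,0,0,0]
    - [0,0,2,0,0,0]
    - [0,0,2,0,0,0]

```text
time_s: 3.7
eef_pos: [0.5546, -0.2101, 0.0093]
eef_rot: [3.141, 0.0, 1.329]
ft_force: [-0.4, 0.2, 0.5]
width: 0.0605
grip_force: 0.0
```

Request:
drive_tool:
  plan:
    - [0,0,1,0,0,0]
    - [0,0,2,0,0,0]
    - [0,0,2,0,0,0]
    - [0,0,2,0,0,0]
    - [0,0,2,0,0,0]

```text
time_s: 4.2
eef_pos: [0.5545, -0.2101, 0.0073]
eef_rot: [3.141, 0.0, 1.329]
ft_force: [0.7, -0.7, -1.0]
width: 0.06
grip_force: 0.0
```

Request:
drive_tool:
  plan:
    - [0,0,1,0,0,0]
    - [0,0,1,0,0,0]
    - [0,0,1,0,0,0]
    - [0,0,1,0,0,0]
    - [0,0,1,0,0,0]

```text
time_s: 4.7
eef_pos: [0.5547, -0.2101, 0.007]
eef_rot: [3.141, 0.0, 1.329]
ft_force: [-1.5, 0.5, 5.5]
width: 0.06
grip_force: 2.6
```

Contact came at TCP z of about 0.0070. I raise by 2.3 mm, advance 15 mm and look.

Request:
drive_tool:
  plan:
    - [0,0,-2.3,0,0,0]
    - [4,0,-2.3,0,0,0]
    - [9,0,-2.3,0,0,0]
    - [15,0,-2.3,0,0,0]
    - [15,0,-2.3,0,0,0]

```text
time_s: 5.2
eef_pos: [0.5582, -0.1944, 0.0084]
eef_rot: [-3.141, -0.0, 1.33]
ft_force: [0.5, -0.0, 0.5]
width: 0.0598
grip_force: 0.0
```

Run:
```python
from h import *
togo(.5619,-.1783,.0086,1.3326)
d=snap('wrist','w1'); d=snap('top','t1')
a=cv2.imread('pics/w1.png')[0:270,130:390];b=cv2.imread('pics/t1.png')[105:285,270:485]
cv2.imwrite('pics/m1.png',np.hstack([cv2.resize(a,(385,400)),cv2.resize(b,(415,400))]))
```

```text
t 5.2 pos [ 0.5582 -0.1944  0.0084] rot [-3.141 -0.     1.33 ] F [ 0.5 -0.   0.5] w 0.0598
togo [16.5 -0.2 -0.2] [-0.    -0.    -0.003]
```

View pics/m1.png

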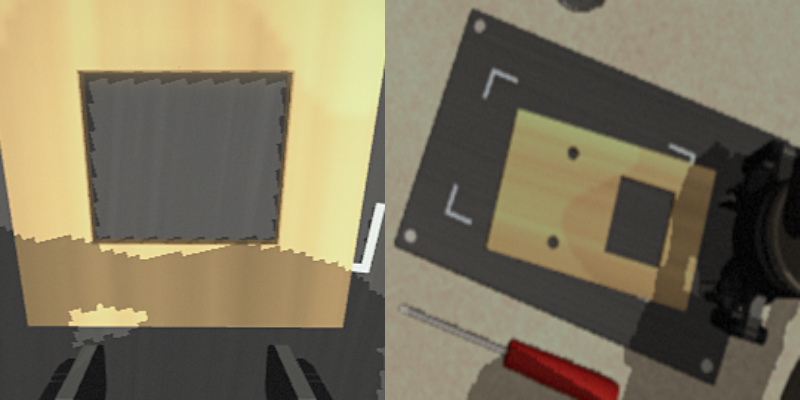

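The panel edge is at crop row 326 and the finger fronts are at row 347, so the gap is about 6.5 mm. The fingers are centred on the panel at column 186. I close the gap and push with a turn.

Request:
drive_tool:
  plan:
    - [3,0,0,0,0,0]
    - [5.5,0,0,0,0,0]
    - [8,0.1,0,0,0,0.005]
    - [10.5,0.4,0,0,0,0.014]
    - [13,0.6,0,0,0,0.022]

```text
time_s: 5.8
eef_pos: [0.5618, -0.183, 0.0086]
eef_rot: [-3.142, 0.0, 1.306]
ft_force: [-1.0, -0.3, 0.1]
width: 0.0601
grip_force: 0.6
```

Request:
drive_tool:
  plan:
    - [2,0.1,0,0,0,0.008]
    - [4,0.3,0,0,0,0.015]
    - [6,0.4,0,0,0,0.022]
    - [8,0.6,0,0,0,0.03]
    - [8,0.6,0,0,0,0.03]

```text
time_s: 6.3
eef_pos: [0.5646, -0.1751, 0.0086]
eef_rot: [3.142, -0.0, 1.277]
ft_force: [0.1, -0.3, 0.2]
width: 0.0598
grip_force: 0.1
```

Run:
```python
from h import *
j=np.array([.5962,-.0839]);th=1.228;e=j+np.array([-.070*np.cos(th),-.070*np.sin(th)])
togo(*e,.0086,th)
d=snap('wrist','w2'); d=snap('top','t2')
a=cv2.imread('pics/w2.png')[0:270,130:390];b=cv2.imread('pics/t2.png')[105:285,270:485]
cv2.imwrite('pics/m2.png',np.hstack([cv2.resize(a,(310,322)),cv2.resize(b,(490,410))[:322]]))
cv2.imwrite('pics/m2.png',cv2.resize(b,(710,594)))
```

```text
t 6.3 pos [ 0.5646 -0.1751  0.0086] rot [ 3.142 -0.     1.277] F [ 0.1 -0.3  0.2] w 0.0598
togo [26.5  0.4 -0. ] [ 0.    -0.     0.049]
```

View pics/m2.png

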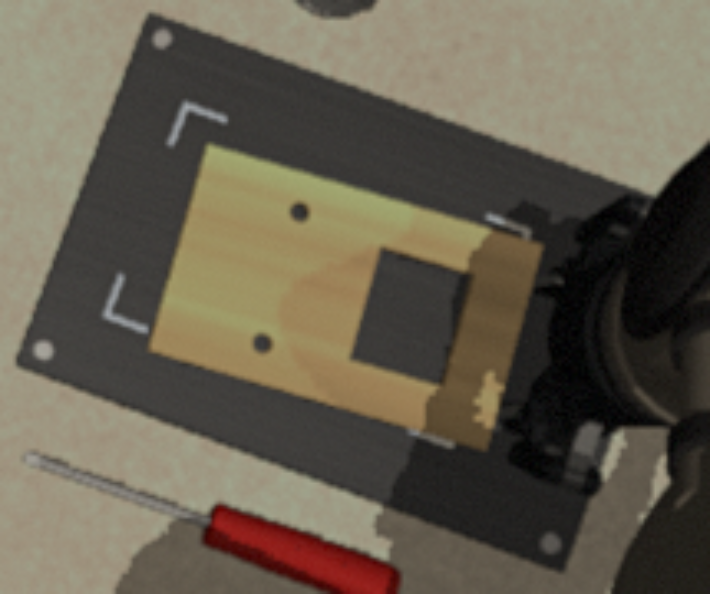

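The panel has moved to corners (207,145), (542,241), (490,451), (150,351), with holes at (300,212) and (262,344). I fit its pose again.

```bash
cat >> h.py <<'E'
P6=np.array([[90,-55],[-90,-55],[-90,55],[90,55],[35,-35],[35,35]])/1e3
TJ=np.array([.5962,-.0839]); THJ=1.2280
def panel(f,px,idx=range(6),slope=.01/.145):
    P=P6[list(idx)]; z=.018+slope*(P[:,0]+.09)
    w=ray(f,np.array(px)/3.3+[270,105],z)[:,:2]; tp,Rp,tt,e=fit2(P,w)
    c,s=np.cos(THJ),np.sin(THJ); R=np.array([[c,-s],[s,c]])
    print('panel in jig',((tt-TJ)@R*1e3).round(2),'dth',round(tp-THJ,4),'err',(e*1e3).round(2))
    H=(np.array([[.035,.035],[.035,-.035]])@Rp.T+tt-TJ)@R*1e3; print('hole-pin mm',(H-[[55,35],[55,-35]]).round(2))
E
python3 - <<'E'
from h import *
panel('t2',[(207,145),(542,241),(490,451),(150,351),(300,212),(262,344)])
panel('t2',[(300,212),(262,344)],[4,5])
E
```

```text
panel in jig [3.16 7.21] dth 0.0873 err [0.22 0.9  1.1  0.49 0.25 0.87]
hole-pin mm [[-20.02  10.13]
 [-13.92  10.39]]
panel in jig [3.39 7.85] dth 0.0733 err [0.26 0.26]
hole-pin mm [[-19.26  10.32]
 [-14.14  10.51]]
```

```bash
cat >> h.py <<'E'
def holes(f,show=True,slope=.01/.145,zc=None):
    im=cv2.imread('pics/'+f+'.png')[105:285,270:485]; im=cv2.resize(im,None,fx=6,fy=6,interpolation=cv2.INTER_CUBIC)
    b,g,r=[im[:,:,i].astype(int) for i in range(3)]
    m=((r-b)>28).astype(np.uint8); m[:, :]=m
    cs,h=cv2.findContours(m,cv2.RETR_CCOMP,cv2.CHAIN_APPROX_NONE)
    i=max([k for k in range(len(cs)) if h[0][k][3]<0 and cv2.pointPolygonTest(cs[k],(850 if False else 500.,480.),False)>-2 and cv2.moments(cs[k])['m01']/max(cv2.moments(cs[k])['m00'],1)<840],key=lambda k:cv2.contourArea(cs[k]))
    out=[]
    for k in range(len(cs)):
        if h[0][k][3]==i and cv2.contourArea(cs[k])>150:
            M=cv2.moments(cs[k]); out.append((M['m00'],M['m10']/M['m00']/6*3.3,M['m01']/M['m00']/6*3.3))
    out.sort(reverse=True); return np.round(out,1), cs[i][:,0]*3.3/6
def edges(c,f,corn):
    # fit lines to contour near given corner-to-corner segments, intersect
    L=[]
    for a,b in zip(corn,np.roll(corn,-1,0)):
        a,b=np.array(a,float),np.array(b,float); d=(b-a)/np.linalg.norm(b-a); q=c-a; s=q@d; n=abs(q[:,0]*d[1]-q[:,1]*d[0])
        p=c[(n<7)&(s>20)&(s<np.linalg.norm(b-a)-20)]; v=cv2.fitLine(p.astype(np.float32),cv2.DIST_HUBER,0,.01,.01).ravel(); L.append(v)
    X=[]
    for l,k in zip(np.roll(L,1,0),L):
        t=np.linalg.solve(np.array([l[:2],-k[:2]]).T,k[2:]-l[2:]); X.append(l[2:]+t[0]*l[:2])
    return np.array(X)
E
python3 - <<'E'
from h import *
for f,C in(('t0',[(228,162),(567,254),(516,462),(175,371)]),('t2',[(207,145),(542,241),(490,451),(150,351)])):
    o,c=holes(f); print(o.tolist()); X=edges(c,f,np.array(C)); print(X.round(1).tolist())
    panel(f,list(X),[0,1,2,3])
E
```

```text
[[35923.5, 435.4, 329.6], [737.0, 286.5, 359.5], [715.0, 320.9, 227.3]]
[[226.5, 160.8000030517578], [566.5999755859375, 253.60000610351562], [514.7000122070312, 463.0], [171.60000610351562, 369.70001220703125]]
panel in jig [-10.24  10.19] dth 0.1014 err [0.5  0.81 0.58 0.72]
hole-pin mm [[-33.96  13.55]
 [-26.88  13.91]]
[[36061.5, 411.3, 316.9], [721.0, 261.4, 343.2], [685.5, 298.8, 212.2]]
[[206.10000610351562, 143.0], [542.5, 243.6999969482422], [486.3999938964844, 451.29998779296875], [146.10000610351562, 351.1000061035156]]
panel in jig [3.92 7.62] dth 0.0792 err [0.53 0.41 0.46 0.66]
hole-pin mm [[-18.96  10.28]
 [-13.43  10.49]]
```

```bash
python3 -c "
from h import *
crop('w2',130,150,260,130,3)"
```

```text
(no output)
```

View pics/w2_c.png

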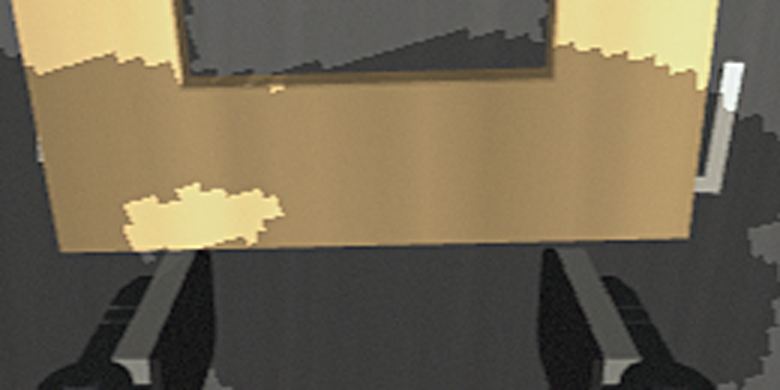

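The wrist crop shows only the left (+y) finger at the edge. The panel edge runs from (62,252) to (690,238), which leaves about 1.7 mm of gap at the right finger, so the panel turns less than the hand. The remaining error is mostly a turn about the rear edge. I'll fix it by pushing the front of the +y side toward -y with closed fingers.

Request:
drive_tool:
  plan:
    - [-6,0,0,0,0,0.01]
    - [-14,0,0,0,0,0.02]
    - [-14,0,-35,0,0,0.049]
    - [-14,-20,-75,0,0,0.049]
    - [-14,-60,-95,0,0,0.049]
  hand: 0

```text
time_s: 6.9
eef_pos: [0.5055, -0.1731, 0.1067]
eef_rot: [3.134, 0.001, 1.227]
ft_force: [0.4, -0.7, -0.1]
width: -0.0001
grip_force: 0.0
```

```bash
cat >> h.py <<'E'
def jg(x,y,z,yaw=0):
    c,s=np.cos(THJ),np.sin(THJ); w=TJ+np.array([c*x-s*y,s*x+c*y])/1e3; togo(*w,z/1e3,THJ+yaw)
    p=read_state()['eef_pos'][:2]-TJ; print('tcp in jig',(np.array([c*p[0]+s*p[1],-s*p[0]+c*p[1]])*1e3).round(2))
E
python3 -c "
from h import *
jg(52,96,60)"
```

```text
t 6.9 pos [ 0.5055 -0.1731  0.1067] rot [3.134e+00 1.000e-03 1.227e+00] F [ 0.4 -0.7 -0.1] w -0.0001
togo [166.5 -41.   46.2] [ 0.008  0.001 -0.001]
tcp in jig [-114.53   55.42]
```

Request:
drive_tool:
  plan:
    - [40,-20,0,0,0,0]
    - [85,-35,0,0,0,0]
    - [130,-41,10,0,0,0]
    - [166,-41,30,0,0,0]
    - [166,-41,46,0,0,0]

```text
time_s: 7.4
eef_pos: [0.5212, 0.0022, 0.0574]
eef_rot: [3.14, -0.001, 1.231]
ft_force: [0.5, 0.1, 0.0]
width: -0.0003
grip_force: 0.0
```

```bash
python3 -c "
from h import *
jg(52,96,18)"
```

```text
t 7.4 pos [0.5212 0.0022 0.0574] rot [ 3.140e+00 -1.000e-03  1.231e+00] F [0.5 0.1 0. ] w -0.0003
togo [-3.9  3.5 39.4] [ 0.002 -0.001  0.003]
tcp in jig [55.86 99.56]
```

Request:
drive_tool:
  plan:
    - [0,0,15,0,0,0]
    - [0,0,30,0,0,0]
    - [0,0,38,0,0,0]
    - [0,0,41,0,0,0]
    - [0,0,41,0,0,0]

```text
time_s: 7.9
eef_pos: [0.5203, -0.0016, 0.0166]
eef_rot: [-3.141, 0.0, 1.227]
ft_force: [-0.6, 0.5, -0.3]
width: 0.0002
grip_force: 0.0
```

```bash
python3 -c "
from h import *
jg(54,66.7,18)
snap('wrist','w3'); snap('top','t3')
o,c=holes('t3'); print(o.tolist())
im=cv2.imread('pics/w3.png'); b=cv2.imread('pics/t3.png')[95:265,290:460]
cv2.imwrite('pics/m3.png',np.hstack([cv2.resize(im[0:288],(512,288))[:,100:412],cv2.resize(b,(288,288))]))
"
```

```text
t 7.9 pos [ 0.5203 -0.0016  0.0166] rot [-3.141  0.     1.227] F [-0.6  0.5 -0.3] w 0.0002
togo [ 2.  32.5 -1.4] [-0.     0.    -0.001]
tcp in jig [52.01 99.2 ]
[[683.0, 298.7, 212.2]]
```

View pics/m3.png

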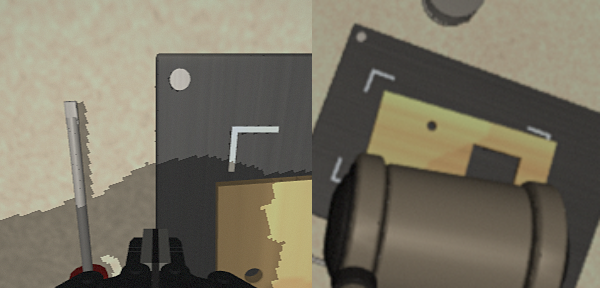

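The panel stayed put, with hole1 still at (298.7,212.2). In the wrist view the finger tip spans columns 142–168 and the panel's +y edge is at column 217, a gap of about 25 mm. I push toward -y.

Request:
drive_tool:
  plan:
    - [0,6,0,0,0,0]
    - [0,12,0,0,0,0]
    - [0,17,0,0,0,0]
    - [0,20,0,0,0,0]
    - [0,22,0,0,0,0]

```text
time_s: 8.5
eef_pos: [0.5409, -0.0087, 0.0165]
eef_rot: [-3.141, 0.0, 1.228]
ft_force: [-1.3, 0.9, 1.7]
width: 0.0003
grip_force: 1.0
```

Request:
drive_tool:
  plan:
    - [0,2,0,0,0,0]
    - [0,4,0,0,0,0]
    - [0,6,0,0,0,0]
    - [0,8,0,0,0,0]
    - [0,8,0,0,0,0]

```text
time_s: 9.0
eef_pos: [0.5488, -0.0116, 0.0166]
eef_rot: [3.141, 0.0, 1.228]
ft_force: [-0.9, 0.2, 0.9]
width: 0.0005
grip_force: 0.4
```

```bash
python3 -c "
from h import *
jg(54,66.7,18)
snap('wrist','w4'); snap('top','t4')
o,c=holes('t4'); print(o.tolist())
"
```

```text
t 9.0 pos [ 0.5488 -0.0116  0.0166] rot [3.141 0.    1.228] F [-0.9  0.2  0.9] w 0.0005
togo [ 1.8  2.2 -1.4] [ 0.001  0.    -0.   ]
tcp in jig [52.22 68.93]
[[1440.5, 517.5, 88.0], [1051.0, 515.1, 58.9], [929.5, 366.6, 35.1], [589.0, 481.8, 26.5], [535.5, 422.3, 40.2], [506.0, 515.8, 29.3], [502.5, 481.9, 50.2], [475.0, 482.5, 73.0], [349.0, 438.6, 43.2], [300.0, 390.1, 69.7], [253.0, 339.3, 50.5], [252.0, 374.7, 60.3], [186.0, 537.0, 87.4], [161.0, 433.5, 27.5]]
```

```bash
cat >> h.py <<'E'
def blobs(f):
    im=cv2.imread('pics/'+f+'.png')[105:285,270:485]; im=cv2.resize(im,None,fx=6,fy=6,interpolation=cv2.INTER_CUBIC).astype(int)
    m=((im[:,:,2]-im[:,:,0])>28).astype(np.uint8); cs,h=cv2.findContours(m,cv2.RETR_CCOMP,cv2.CHAIN_APPROX_NONE)
    for k,c in enumerate(cs):
        a=cv2.contourArea(c); M=cv2.moments(c)
        if a>300 and h[0][k][3]>=0:
            q=np.array([M['m10'],M['m01']])/a*.55
            if 190<q[0]<400 and 150<q[1]<400: print(f,'hole blob',a,q.round(1))
E
python3 -c "
from h import *
blobs('t4'); crop('t4',270,105,215,180,3.3)
"
```

```text
(no output)
```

View pics/t4_c.png

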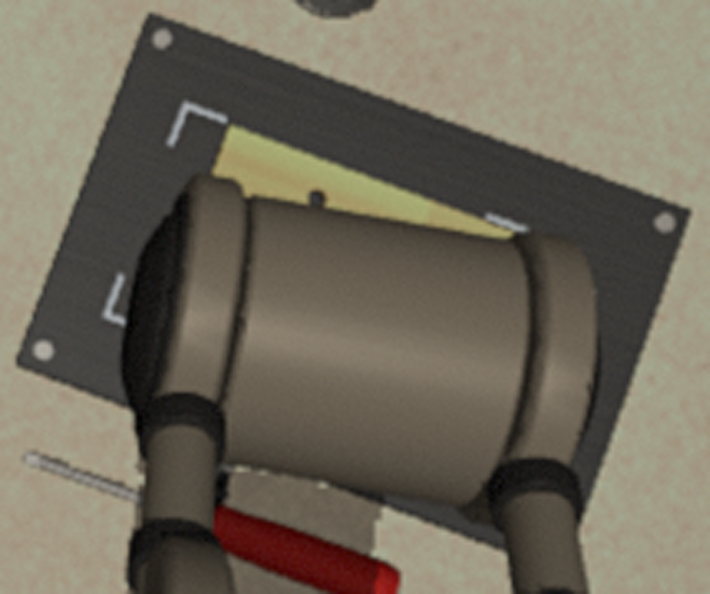

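The corner is now at (229,126) and the -y edge is parallel to the jig edge, so the turn is done. I retreat and measure in the clear.

Request:
drive_tool:
  plan:
    - [0,-8,0,0,0,0]
    - [0,-25,0,0,0,0]
    - [0,-30,-30,0,0,0]
    - [-40,-30,-60,0,0,0]
    - [-85,-30,-80,0,0,0]
  hand: 60

```text
time_s: 9.6
eef_pos: [0.4916, -0.0811, 0.0983]
eef_rot: [3.139, 0.0, 1.231]
ft_force: [1.1, -0.6, -0.7]
width: 0.0601
grip_force: 0.0
```

Request:
drive_tool:
  plan:
    - [-40,0,0,0,0,0]
    - [-85,0,0,0,0,0]
    - [-100,40,0,0,0,0]
    - [-100,80,0,0,0,0]
    - [-100,98,0,0,0,0]

```text
time_s: 10.1
eef_pos: [0.5522, -0.2105, 0.0969]
eef_rot: [3.139, 0.001, 1.226]
ft_force: [0.6, -0.5, 0.4]
width: 0.0601
grip_force: 0.0
```

```bash
python3 -c "
from h import *
snap('wrist','w5'); snap('top','t5')
jg(-125,0,60)
blobs('t5')
o,c=holes('t5'); i=[(229,126),(575,252),(505,455),(155,330)]
for k in range(2):
    pass
a=cv2.approxPolyDP(c.astype(np.float32).reshape(-1,1,2),8,True); print(a.reshape(-1,2).round(0).tolist()); print(o.tolist())
"
```

```text
t 10.2 pos [ 0.5516 -0.2094  0.0963] rot [3.14  0.    1.227] F [ 0.   0.1 -0.1] w 0.0603
togo [ 8.2 -0.3 36.3] [ 0.002  0.    -0.001]
tcp in jig [-133.2    -0.23]
t5 hole blob 714.0 [270.5 326.5]
t5 hole blob 700.5 [316.9 198.8]
[[230.0, 124.0], [157.0, 324.0], [487.0, 450.0], [557.0, 248.0]]
[[35676.0, 421.5, 310.9], [714.0, 270.5, 326.5], [700.5, 316.9, 198.8]]
```

```bash
python3 -c "
from h import *
o,c=holes('t5'); X=edges(c,'t5',np.array([[230,124],[557,248],[487,450],[157,324]])); print(X.round(1).tolist())
panel('t5',list(X),[0,1,2,3]); panel('t5',[(316.9,198.8),(270.5,326.5)],[4,5])
m=ray('t5',np.array([(184,103),(105,316)])/3.3+[270,105],.012)
"
```

```text
[[230.0, 123.0], [559.5999755859375, 248.60000610351562], [487.20001220703125, 450.8999938964844], [155.1999969482422, 325.5]]
panel in jig [-0.3   0.42] dth 0.0047 err [0.57 0.72 0.38 0.65]
hole-pin mm [[-20.47   0.58]
 [-20.14   0.58]]
panel in jig [-0.03  0.54] dth 0.0058 err [0.07 0.07]
hole-pin mm [[-20.24   0.75]
 [-19.83   0.75]]
```

The panel is now aligned: yaw is off 0.005, lateral 0.6 mm, and it is 20 mm short in x. I descend behind the rear edge and push straight.

Request:
drive_tool:
  plan:
    - [4,0,30,0,0,0]
    - [8,0,60,0,0,0]
    - [8,0,78,0,0,0]
    - [8,0,86,0,0,0]
    - [8,0,88,0,0,0]

```text
time_s: 10.7
eef_pos: [0.5519, -0.2003, 0.008]
eef_rot: [-3.14, -0.0, 1.228]
ft_force: [-0.7, 0.1, 0.4]
width: 0.0603
grip_force: 0.0
```

```bash
python3 -c "
from h import *
jg(-83,0,8.6)"
```

```text
t 10.7 pos [ 0.5519 -0.2003  0.008 ] rot [-3.14  -0.     1.228] F [-0.7  0.1  0.4] w 0.0603
togo [41.6  2.6 -0.6] [-0.002 -0.     0.   ]
tcp in jig [-124.57    2.61]
```

Request:
drive_tool:
  plan:
    - [6,1,-0.5,0,0,0]
    - [12,2,-0.5,0,0,0]
    - [17,2.5,-0.5,0,0,0]
    - [20,2.5,-0.5,0,0,0]
    - [22,2.5,-0.5,0,0,0]

```text
time_s: 11.2
eef_pos: [0.5631, -0.1807, 0.0095]
eef_rot: [3.141, 0.0, 1.228]
ft_force: [0.1, 0.2, 0.4]
width: 0.06
grip_force: 0.0
```

```bash
python3 -c "
from h import *
jg(-83,0,8.6,-.003)"
```

```text
t 11.2 pos [ 0.5631 -0.1807  0.0095] rot [3.141 0.    1.228] F [0.1 0.2 0.4] w 0.06
togo [19.3 -1.3  0.9] [0.001 0.    0.003]
tcp in jig [-102.31   -1.32]
```

Request:
drive_tool:
  plan:
    - [3,-0.5,0.7,0,0,0.003]
    - [5,-0.5,0.7,0,0,0.003]
    - [7,-0.5,0.7,0,0,0.003]
    - [9,-0.5,0.7,0,0,0.003]
    - [11,-0.5,0.7,0,0,0.003]

```text
time_s: 11.7
eef_pos: [0.566, -0.1707, 0.0085]
eef_rot: [3.141, 0.0, 1.225]
ft_force: [-1.0, -1.9, 1.7]
width: 0.0603
grip_force: 1.2
```

Request:
drive_tool:
  plan:
    - [2,0,0,0,0,0]
    - [4,0,0,0,0,0]
    - [6,0,0,0,0,0]
    - [7,0,0,0,0,0]
    - [7,0,0,0,0,0]

```text
time_s: 12.2
eef_pos: [0.5684, -0.1637, 0.0084]
eef_rot: [3.141, -0.0, 1.225]
ft_force: [0.6, -0.5, 0.8]
width: 0.0599
grip_force: 0.6
```

```bash
cat >> h.py <<'E'
def meas(f,slope=.01/.135):
    snap('top',f); o,c=holes(f); h=o[-2:,1:]; h=h[np.argsort(h[:,1])]; print(o.tolist()); panel(f,h,[4,5],slope)
    a=cv2.approxPolyDP(c.astype(np.float32).reshape(-1,1,2),8,True).reshape(-1,2); print(a.round(0).tolist())
E
python3 -c "
from h import *
jg(-83,0,8.6); meas('t6'); snap('wrist','w6')"
```

```text
t 12.2 pos [ 0.5684 -0.1637  0.0084] rot [ 3.141 -0.     1.225] F [ 0.6 -0.5  0.8] w 0.0599
togo [ 1.5 -0.7 -0.2] [ 0.    -0.    -0.003]
tcp in jig [-84.51  -0.69]
[[35888.0, 393.7, 299.9], [686.0, 242.5, 314.1], [683.5, 290.1, 186.9]]
panel in jig [15.18  0.  ] dth -0.0025 err [0.07 0.07]
hole-pin mm [[-4.73 -0.08]
 [-4.9  -0.08]]
[[203.0, 116.0], [130.0, 313.0], [456.0, 437.0], [529.0, 238.0]]
```

The panel is 4.8 mm short, with lateral about 0 and yaw about 0. I creep on.

Request:
drive_tool:
  plan:
    - [1,0,0,0,0,0]
    - [2,0,0,0,0,0]
    - [3,0,0,0,0,0]
    - [4,0,0,0,0,0]
    - [4.5,0,0,0,0,0]

```text
time_s: 12.8
eef_pos: [0.5698, -0.1595, 0.0083]
eef_rot: [-3.141, -0.0, 1.225]
ft_force: [0.2, 1.3, 0.4]
width: 0.06
grip_force: 0.0
```

```bash
python3 -c "
from h import *
jg(-79,0,8.6); meas('t7',0); snap('wrist','w7')
a=cv2.imread('pics/w7.png')[0:270,100:420];b=cv2.imread('pics/t7.png')[105:285,270:485]
cv2.imwrite('pics/m7.png',np.hstack([cv2.resize(a,(356,300)),cv2.resize(b,(440,368))[:300]]))"
```

```text
t 12.8 pos [ 0.5698 -0.1595  0.0083] rot [-3.141 -0.     1.225] F [0.2 1.3 0.4] w 0.06
togo [ 1.  -0.6 -0.3] [-0.    -0.    -0.003]
tcp in jig [-80.03  -0.55]
[[36301.0, 382.6, 296.7], [753.5, 230.4, 311.7], [729.0, 277.2, 185.8]]
panel in jig [20.38 -0.18] dth 0.0001 err [0.04 0.04]
hole-pin mm [[ 0.38 -0.17]
 [ 0.39 -0.17]]
[[191.0, 114.0], [117.0, 310.0], [447.0, 433.0], [519.0, 234.0]]
```

View pics/m7.png

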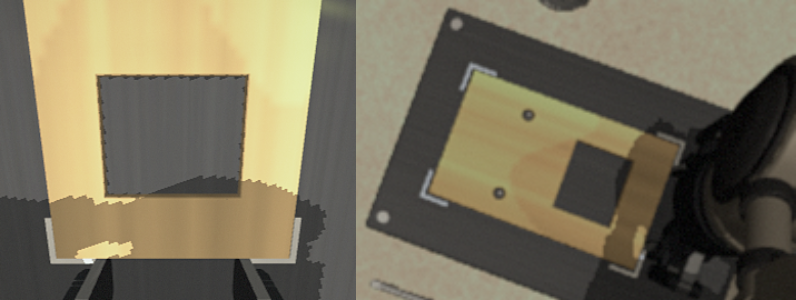

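The panel sits within all four corner marks, and the pin tips show inside both holes at (528,114) and (499,193). It appears to have dropped. I retreat and confirm.

Request:
drive_tool:
  plan:
    - [-5,0,0,0,0,0]
    - [-20,0,0,0,0,0]
    - [-25,0,-30,0,0,0]
    - [-25,0,-70,0,0,0]
    - [-25,0,-110,0,0,0]

```text
time_s: 13.4
eef_pos: [0.5604, -0.1846, 0.1192]
eef_rot: [-3.14, 0.0, 1.224]
ft_force: [0.1, -0.2, 0.4]
width: 0.0599
grip_force: 0.0
```

```bash
python3 -c "
from h import *
np.set_printoptions(precision=1,suppress=True)
jg(-79,0,8.6); meas('t8',0); snap('wrist','w8')
o,c=holes('t8'); X=edges(c,'t8',np.array([[191,114],[519,234],[447,433],[117,310]]))
for s in (0,.01/.125): panel('t8',list(X),range(4),s)
# side lengths under both hypotheses
for s in(0,.01/.125):
    w=ray('t8',X/3.3+[270,105],.018+s*(P6[:4,0]+.09))*1e3; print('sides',np.linalg.norm(w-np.roll(w,-1,0),axis=1))
snap('scene','s8'); im=cv2.imread('pics/s8.png')
jc=lambda x,y,z:np.append(TJ+np.array([np.cos(THJ)*x-np.sin(THJ)*y,np.sin(THJ)*x+np.cos(THJ)*y])/1e3,z/1e3)
for z in(12,18,22,28): print(z,proj('s8',[jc(110,-55,z),jc(110,55,z)]).tolist())
p=proj('s8',[jc(90,0,15)])[0].astype(int); x,y=max(p[0]-80,0),max(p[1]-60,0); print(x,y)
crop('s8',x,y,160,120,5)
"
```

```text
t 13.4 pos [ 0.6 -0.2  0.1] rot [-3.1  0.   1.2] F [ 0.1 -0.2  0.4] w 0.0599
togo [ 27.9  -0.1 110.6] [-0.  0. -0.]
tcp in jig [-106.9   -0.1]
[[36093.5, 382.2, 296.8], [759.5, 230.4, 311.7], [744.5, 277.2, 185.8]]
panel in jig [20.4 -0.2] dth 0.0001 err [0. 0.]
hole-pin mm [[ 0.4 -0.2]
 [ 0.4 -0.2]]
[[191.0, 114.0], [118.0, 310.0], [448.0, 434.0], [519.0, 234.0]]
panel in jig [20.3 -0.2] dth 0.0011 err [0.5 0.4 1.  0.6]
hole-pin mm [[ 0.3 -0.1]
 [ 0.4 -0.1]]
panel in jig [20.6  1. ] dth 0.0104 err [0.9 1.1 0.7 1.4]
hole-pin mm [[0.3 1.3]
 [1.  1.4]]
sides [180.2 111.  181.3 110.7]
sides [181.4 111.  182.5 108.7]
12 [[182.05763082674986, 192.6345540315044], [235.58600377183473, 179.76453850278602]]
18 [[181.4693523376601, 190.80391428264298], [235.36802631685603, 177.89688049938215]]
22 [[181.07269669881393, 189.56957783732207], [235.22109561113916, 176.6379598990624]]
28 [[180.47088515643034, 187.69682513389483], [234.99823772359602, 174.72848574113917]]
126 117
```

View pics/s8_c.png

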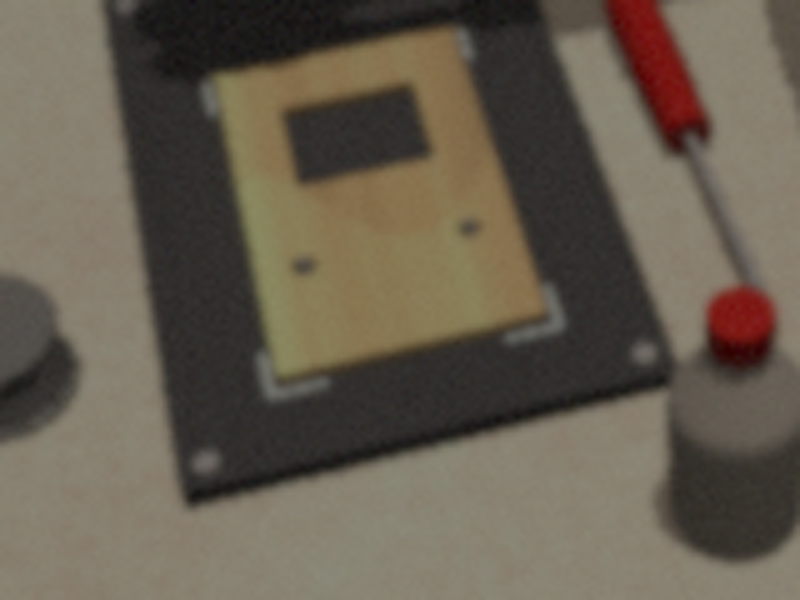

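The panel lies evenly inside its four marks with no gap under its front edge, and the flat fit puts both holes within 0.5 mm of their pins. The bottle, spool and screwdriver weren't touched.

```bash
python3 -c "
from rig import *
print(hand_in())"
```

```text
the job is handed in; nothing more can be done
None
```

I nudged the panel over both pins and handed the job in at about 13.5 s; my last camera fit put both holes within 0.5 mm of their pins with the panel lying flat, but the hand-in returned no verdict.

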